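# Show the stock in the lever bin, then ease its lid shut

## Task

Stock check: with the fingertips, press the red paddle of the ingredient bin's lever all the way down so that the lid stands fully open, and keep it open for three seconds so the overhead camera can see what is left inside. Then let the lever up slowly, easing the lid down until it is shut without ever dropping or slamming, and move clear. Work by the lever alone: do not touch the lid, leave the bin with the blue lever shut, and do not shift or pick up anything else on the table.

Things in the scene. Friction and masses are not known exactly. Their poses are not given: they have to be found in the camera images.
- bin_red: Frosted white ingredient bin with the red lever (the bin to be opened), fixed to the table, 174 x 226 mm, 128 mm high to its flip lid. Origin at the centre of its underside; +z up, its -x side is the front, which faces the robot side; the lid is hinged along the rear top edge (84 mm behind the centre, 124 mm up), and when it opens its front edge swings up and back. A steel arm runs along its -y side.
- red_paddle (a point): Middle of the top of the red plastic paddle on this bin's lever, 36 mm deep, 46 mm wide, centred 163 mm ahead (bin -x) of the bin's centre, 76 mm ahead of the lid's lip. The point is 112 mm above the table with the lever up, 56 mm fully down, moving almost straight down. Axes as the bin's own, tipped about y with the lever (0.15 rad either side of level).
- red_lever (a joint): Turn of the red lever, rad: 0 up (at rest, lid shut), 0.30 fully down against its stop. Pivot 183 mm behind the paddle's centre. A return spring and the lid's weight push it up; pressing takes about 5 to 10 N at the paddle; let go, it flies up and the lid slams.
- bin_red_lid (a joint): Opening angle of the lid of the bin with the red lever, rad: 0 shut, 1.2 fully open with the lever fully down. Linked to the lever: always 4 times the lever's turn. Coming down faster than 2.5 rad/s (the paddle rising at about 0.11 m/s) is slamming.
- bin_blue: Frosted white ingredient bin with the blue lever (the look-alike, to be left shut), fixed to the table, 174 x 226 mm, 128 mm high to its flip lid. Origin at the centre of its underside; +z up, its -x side is the front, which faces the robot side; the lid is hinged along the rear top edge (84 mm behind the centre, 124 mm up), and when it opens its front edge swings up and back. A steel arm runs along its -y side.
- blue_paddle (a point): Middle of the top of the blue plastic paddle on this bin's lever, 36 mm deep, 46 mm wide, centred 163 mm ahead (bin -x) of the bin's centre, 76 mm ahead of the lid's lip. The point is 112 mm above the table with the lever up, 56 mm fully down, moving almost straight down. Axes as the bin's own, tipped about y with the lever (0.15 rad either side of level).
- blue_lever (a joint): Turn of the blue lever, rad: 0 up (at rest, lid shut), 0.30 fully down against its stop. Pivot 183 mm behind the paddle's centre. A return spring and the lid's weight push it up; pressing takes about 5 to 10 N at the paddle; let go, it flies up and the lid slams.
- bin_blue_lid (a joint): Opening angle of the lid of the bin with the blue lever, rad: 0 shut, 1.2 fully open with the lever fully down. Linked to the lever: always 4 times the lever's turn. Coming down faster than 2.5 rad/s (the paddle rising at about 0.11 m/s) is slamming.
- cup_stack: Loose stack of white cups, 54 mm across, 51 mm high, standing in front between the two levers; leave it. Origin: centre of its underside.
- tape_roll: Loose beige tape roll, 104 mm across, 25 mm high, lying at the front left; leave it. Origin: centre of its underside.
- spice_shaker: Loose spice jar with a green cap, 46 mm across, 106 mm high, standing at the right of the bins; leave it. Origin: centre of its underside.
- peeler: Loose black peeler, 170 x 25 x 18 mm, lying at the front right; leave it. Origin: centre of its underside.

How it is judged:
By the outcome, as a careful person would: the job done as asked, in the order asked, and still so for the second after the job is handed in, with the robot touching nothing.
It also fails if it takes over 42 s, if anything falls off the work surface, if the arm or the gripper's body presses on something with over 40 N, if the wrist force passes 120 N, or if a joint passes its speed limit or range.

## Robot

A 6-joint arm with a two-finger parallel gripper is mounted at the origin on a cart in front of the work surface, level with it; the furniture and walls round the work are solid. World frame = base frame: x ahead of the robot, y to its left, z up, the work surface at z = 0. Lengths are in mm, angles in rad, forces in N, time in s.
With the tool pointing down it reaches from about 350 to 875 mm from the base axis. Payload 4.2 kg.
Tool frame: the origin (TCP) lies midway between the tips of the shut fingers; the grasp point (between the pads) lies 19 mm behind it (arm.tcp_to_grasp is the distance from the TCP to the grasp point, in mm); z points along the fingers, y is the line along which they close (so a half turn about z gives the same grasp; the last joint's range is limited). The gripper opens to 85 mm and grips with 20 to 120 N. Pads are 22 mm wide; open, the fingers measure 114 mm over their backs; the gripper's body (76 mm by 85 mm) begins 54 mm behind the grasp point. The pads swing forward as they close: fully open they stand 13 mm farther back than shut.
Start: joints at [-0.935, 0.385, 0.008, 0, -1.194, -0.259], TCP at [229.98, -581.127, 231.312] pointing down, gripper open.
Joint ranges: [-3.14, 3.14], [-1.21, 2.06], [-1.07, 1.41], [-3.16, 2.05], [-2.99, -0.16], [-3.1, 3.1]. Speed limits (rad/s): [2.79, 2.79, 3.14, 3.14, 3.14, 3.14].

## Interface

Orientations are given as a unit quaternion [x, y, z, w].
In Python, from bench import arm, imaging, job, models gives the robot as it stands.
- The arm moves only by the tool arm_command, never from a script. Its argument "rows" is a list of rows, each an object with "grip": the opening, from 0 (shut) to 1 (fully open); "linear": the shift along the tool's x, y, z in mm, a list of three; "rot": the turn, a rotation vector about the tool's x, y, z in rad, a list of three. In form: [{"grip": grip, "linear": [tx, ty, tz], "rot": [rx, ry, rz]}, ...]. A call has 1 to 10 rows; each row is the pose to reach, as a shift and turn from the pose commanded when the call began, along the tool's axes at that moment; what a row does not reach only later rows make up. A row lasts 1/8 s, in which the tool goes at most 62.5 mm and 10.7 degrees, less where a joint would pass 70% of its speed; a pose out of reach is approached as far as the arm can. A call with a gripper value outside its range is refused whole. The fingers move at their own pace and stop on an object; the grip force is fixed at half the most. Time passes only in rows, so rows that repeat a pose let the fingers close. It gives the time, the measured TCP pose, the force, the opening and the grip force at its end, in the units of the state.
- arm.read_state(): the state, without advancing time (a new reading comes with each control period).
- imaging.get_image(name): name is "scene" or "top" or "wrist"; returns a dict with "frame" (400x640x3 uint8, red, green, blue), "fx", "fy", "cx", "cy" (pixels), "extrinsics" (4x4, takes a point from world to camera coordinates); the wrist camera has in their place "T_tool_cam" (4x4, takes a point from camera to tool coordinates, whose origin is the TCP and whose axes are the flange's). Camera axes: x right, y down, z forward; pixel columns grow to the right and rows downward; lengths in mm; the calibration is good to about 2 mm. A picture is of the moment at which its call begins: read the wrist's pose just before it. There is no depth.
- job.job_done(): hands the job in; it is judged then, once.
Trained networks look in a picture, given as the dict that the camera call returned (one of the last four; its "shot" number tells which), for a name from the list of things; names that differ only in an ending like _2 or _b are one class to them, and where a whole thing is asked for, a point or a joint stands for the part that bears it (a point fixed in the world has none). Each returns a list of dicts, best first, with "score" (0 to 1); they miss things now and then, are a little off and sometimes report something else, mostly with a low value. They report only what shows in the picture. A call takes as long as a camera call.
- models.spot_in(picture, query): "rect" ([left, top, right, bottom] in pixels, round what is visible of it).
- models.tip_of(picture, query): "pixel" ([column, row] in pixels: a listed point, or the origin of a listed thing).
The state is a dict: "clock": time; "joints": joint angles; "joint_vel": joint speeds; "joint_efforts": joint torques, N m; "position": TCP position; "ee_rot": TCP orientation; "contact_force": force on the tool from outside, world axes, zero at the start; "wrist_torque": the same for the moment, N m; "gripper_width": finger opening in mm; "grasp_force": force on a finger pad.
Only numpy, scipy, OpenCV 4.12 (cv2) and the standard library are available. Lean on these libraries where they do the work, as an engineer would, in place of code of your own. Each camera call takes 0.05 s, during which the arm holds its last target. There are 200 camera calls.

## Working session

There is one attempt and no reset: what is moved stays moved. The work goes in short steps, Python scripts to look and compute and a tool call to move; the robot and the scene stay as the last step left them, time stands still between calls to the robot, and variables do not carry over. Pictures are saved under pics/ and viewed, at most 10 in all, crops included, and the job is handed in when it is done.

Besides the shell and the picture viewer there is one more tool, called as name([rows], argument=value, ...), one row to a line, values as JSON. arm_command: Moves the arm, as the interface text tells. Its arguments: {"type":"object","properties":{"rows":{"type":"array"}},"required":["rows"]}

```bash
mkdir -p pics; cat > h.py <<'E'
import numpy as np, cv2
from bench import arm, imaging, job, models
from scipy.spatial.transform import Rotation as R
def onplane(p,px,z):
    E=np.array(p['extrinsics']);d=np.array([(px[0]-p['cx'])/p['fx'],(px[1]-p['cy'])/p['fy'],1])
    r=E[:3,:3].T@d;c=-E[:3,:3].T@E[:3,3];return (c+r*(z-c[2])/r[2]).round(1)
E
python3 - <<'E'
from h import *
s=arm.read_state();print(s['clock'],s['position'],s['ee_rot'],s['contact_force'])
Z=dict(red_paddle=112,blue_paddle=112,bin_red=0,bin_blue=0,cup_stack=0,tape_roll=0,spice_shaker=0,peeler=0)
for c in('top','scene'):
    p=imaging.get_image(c);cv2.imwrite(f'pics/{c}0.png',p['frame'][...,::-1])
    for n,z in Z.items():
        for r in models.tip_of(p,n)[:2]: print(c,n,r['pixel'],round(r['score'],2),onplane(p,r['pixel'],z))
E
```

```text
0.0 [ 229.76064588 -580.57813008  230.20515845] [-1.87203990e-01  9.82320424e-01  1.08929608e-03 -2.52045839e-04] [-0.91308022 -0.91377288 -0.27800735]
top red_paddle [244.1, 242.7] 0.91 [454.4 162.7 112. ]
top blue_paddle [385.8, 219.5] 0.74 [ 524.5 -296.2  112. ]
top bin_red [254.4, 199.9] 0.94 [604.1 150.8   0. ]
top bin_blue [365.2, 175.0] 0.59 [ 689.2 -244.9    0. ]
top bin_blue [436.1, 209.7] 0.31 [ 562.3 -493.3    0. ]
top cup_stack [309.0, 261.3] 0.78 [385.6 -41.9   0. ]
top tape_roll [199.2, 273.7] 0.63 [346.3 343.1   0. ]
top spice_shaker [435.9, 212.2] 0.63 [ 553.4 -492.3    0. ]
top spice_shaker [368.7, 177.2] 0.52 [ 681.1 -257.3    0. ]
top peeler [417.9, 261.9] 0.56 [ 379.8 -423.2    0. ]
scene blue_paddle [385.3, 226.2] 0.77 [ 531.2 -306.1  112. ]
scene bin_red [278.0, 215.2] 0.75 [600.8 151.8   0. ]
scene bin_blue [391.1, 232.1] 0.62 [ 701.7 -236.2    0. ]
scene cup_stack [280.7, 254.5] 0.87 [394.6 -31.7   0. ]
scene tape_roll [182.2, 226.0] 0.35 [360.3 368.1   0. ]
scene spice_shaker [446.7, 273.3] 0.69 [ 567.1 -482.1    0. ]
scene peeler [395.3, 296.4] 0.83 [ 390.4 -417.3    0. ]
scene peeler [389.9, 235.4] 0.37 [ 679.6 -244.     0. ]
```

View pics/top0.png

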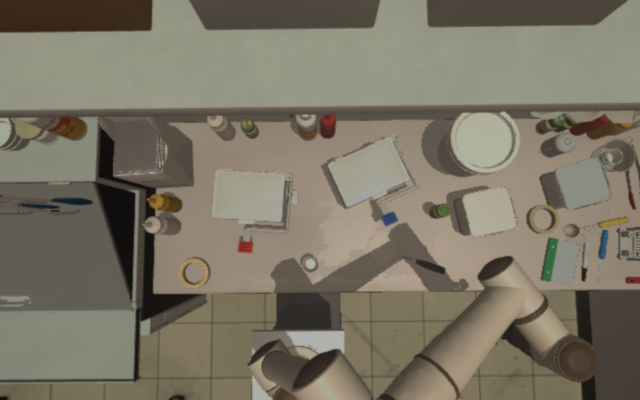

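View pics/scene0.png

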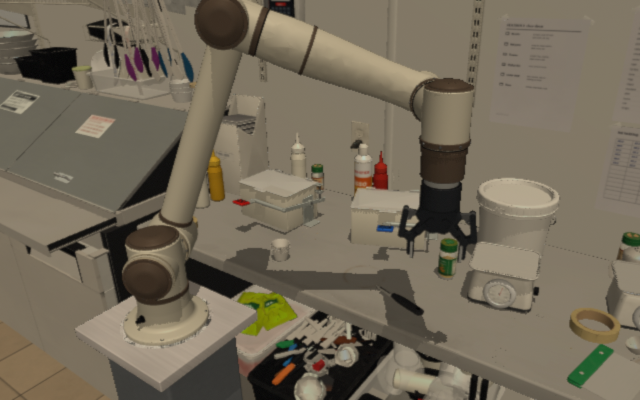

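The top view shows the red paddle at about (245,245) and its bin at (251,196). The blue paddle is at (390,218) and the cups at (310,263). In the scene view the red paddle is at about (241,203), and the network missed it there. I'll triangulate the paddle by colour from both views.

```bash
cat >> h.py <<'E'
def red(p,box):
    f=p['frame'].astype(int);m=(f[...,0]>130)&(f[...,1]<90)&(f[...,2]<90)
    k=np.zeros_like(m);l,t,r,b=box;k[t:b,l:r]=1;v,u=np.nonzero(m&k);return np.array([(u.min()+u.max())/2,(v.min()+v.max())/2]),(u.min(),u.max(),v.min(),v.max()),len(u)
def totool(s,target,Rt):
    R0=R.from_quat(s['ee_rot']);return R0.inv().apply(np.array(target)-s['position']).round(1),(R0.inv()*Rt).as_rotvec().round(3)
E
python3 - <<'E'
from h import *
T=imaging.get_image('top');S=imaging.get_image('scene')
P=[];X=[]
for p,b in((T,(225,225,265,262)),(S,(225,190,260,215))):
    c,e,n=red(p,b);print(c,e,n,onplane(p,c,112))
    K=np.array([[p['fx'],0,p['cx']],[0,p['fy'],p['cy']],[0,0,1]]);P.append(K@np.array(p['extrinsics'])[:3]);X.append(c)
h=cv2.triangulatePoints(P[0],P[1],X[0],X[1]);print((h[:3]/h[3]).ravel())
p=T
# lid corners at z=126
for c in((213,171),(287,173),(291,222),(212,220)): print(c,onplane(p,c,127))
s=arm.read_state()
R0=R.from_quat(s['ee_rot']);print(R0.as_matrix().round(2))
down=R.from_matrix(np.array([[-1,0,0],[0,1,0],[0,0,-1]]).T)
for t in([480,-300,250],[400,165,250]): print(totool(s,t,down))
E
```

```text
[245. 247.] (np.int64(238), np.int64(252), np.int64(242), np.int64(252)) 99 [440.5 159.7 112. ]
[240.5 202. ] (np.int64(233), np.int64(248), np.int64(200), np.int64(204)) 34 [432.6 155.8 112. ]
[439.42503907 161.67301296 107.93471589]
(213, 171) [686.9 262.1 127. ]
(287, 173) [677.7  22.1 127. ]
(291, 222) [519.    9.6 127. ]
(212, 220) [528.1 263.1 127. ]
[[-0.93 -0.37  0.  ]
 [-0.37  0.93  0.  ]
 [-0.   -0.   -1.  ]]
(array([-335.9,  169.4,  -18.7]), array([0.   , 0.   , 0.377]))
(array([-432.6,  631.2,  -18.7]), array([0.   , 0.   , 0.377]))
```

arm_command([
  {"grip":0,"linear":[-60,30,-20],"rot":[0,0,0.05]},
  {"grip":0,"linear":[-120,60,-20],"rot":[0,0,0.1]},
  {"grip":0,"linear":[-180,90,-20],"rot":[0,0,0.15]},
  {"grip":0,"linear":[-230,120,-20],"rot":[0,0,0.2]},
  {"grip":0,"linear":[-280,150,-20],"rot":[0,0,0.25]},
  {"grip":0,"linear":[-320,190,-20],"rot":[0,0,0.3]},
  {"grip":0,"linear":[-345,240,-20],"rot":[0,0,0.35]},
  {"grip":0,"linear":[-360,295,-20],"rot":[0,0,0.377]},
  {"grip":0,"linear":[-375,350,-20],"rot":[0,0,0.377]},
  {"grip":0,"linear":[-390,405,-20],"rot":[0,0,0.377]},
])

```text
clock: 2.25
position: [443.3, -59.3, 251.6]
ee_rot: [0.0, 1.0, 0.0, 0.001]
contact_force: [1.1, 0.4, 0.3]
gripper_width: 0.0
grasp_force: 0.0
```

```bash
python3 - <<'E'
from h import *
s=arm.read_state();print(s['clock'],s['position'],s['joints'],s['gripper_width'])
down=R.from_matrix(np.array([[-1,0,0],[0,1,0],[0,0,-1]]).T)
print(totool(s,[400,162,250],down))
E
```

```text
2.25 [443.28706585 -59.29363391 251.62410553] [ 2.32488445e-01  5.96732112e-02 -3.68635887e-01  1.16829798e-04
 -1.14146610e+00 -1.80352933e+00] 0.04972036053616135
(array([ 43.3, 221.3,   1.6]), array([ 0.   ,  0.001, -0.   ]))
```

arm_command([
  {"grip":0,"linear":[10,55,0],"rot":[0,0,0]},
  {"grip":0,"linear":[20,110,0],"rot":[0,0,0]},
  {"grip":0,"linear":[35,165,0],"rot":[0,0,0]},
  {"grip":0,"linear":[43,215,0],"rot":[0,0,0]},
  {"grip":0,"linear":[43,221,0],"rot":[0,0,0]},
  {"grip":0,"linear":[43,221,0],"rot":[0,0,0]},
  {"grip":0,"linear":[43,221,0],"rot":[0,0,0]},
])

```text
clock: 3.12
position: [400.7, 159.0, 251.3]
ee_rot: [0.001, 1.0, -0.0, -0.0]
contact_force: [0.2, -0.0, -0.6]
gripper_width: 0.2
grasp_force: 0.0
```

```bash
python3 - <<'E'
from h import *
s=arm.read_state();p=imaging.get_image('wrist')
print(s['clock'],s['position'],s['ee_rot'],s['contact_force'])
T=np.eye(4);T[:3,:3]=R.from_quat(s['ee_rot']).as_matrix();T[:3,3]=s['position']
p['extrinsics']=np.linalg.inv(T@np.array(p['T_tool_cam']))
cv2.imwrite('pics/w1.png',p['frame'][...,::-1])
for r in models.tip_of(p,'red_paddle')[:2]: print(r,onplane(p,r['pixel'],112))
c,e,n=red(p,(0,0,640,400));print(c,e,n,onplane(p,c,112),onplane(p,(e[0],e[2]),112),onplane(p,(e[1],e[3]),112))
E
```

```text
3.125 [400.73323487 159.02480383 251.27416062] [ 8.39587168e-04  9.99999640e-01 -7.90367634e-05 -9.89286939e-05] [ 0.1721233  -0.01679451 -0.57430353]
{'pixel': [320.1, 234.7], 'score': 0.79} [444.8 160.5 112. ]
[321.5 229.5] (np.int64(296), np.int64(347), np.int64(210), np.int64(249)) 1091 [440.  161.7 112. ] [422.4 140.3 112. ] [458.2 183.8 112. ]
```

View pics/w1.png

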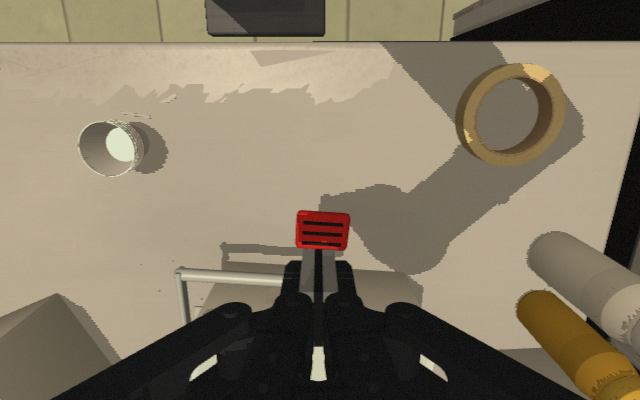

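The wrist view shows the red paddle at (322,230), about 36 x 44 mm, which puts it at (440,161.5). That agrees with the top and scene cameras. I'll move above it and then go down.

arm_command([
  {"grip":0,"linear":[-39,2,20],"rot":[0,0,0]},
  {"grip":0,"linear":[-39,2,60],"rot":[0,0,0]},
  {"grip":0,"linear":[-39,2,95],"rot":[0,0,0]},
  {"grip":0,"linear":[-39,2,120],"rot":[0,0,0]},
  {"grip":0,"linear":[-39,2,130],"rot":[0,0,0]},
  {"grip":0,"linear":[-39,2,130],"rot":[0,0,0]},
  {"grip":0,"linear":[-39,2,130],"rot":[0,0,0]},
])

```text
clock: 4.1
position: [440.4, 162.3, 122.4]
ee_rot: [0.0, 1.0, 0.001, 0.001]
contact_force: [0.4, -0.4, 0.6]
gripper_width: -0.3
grasp_force: 0.0
```

arm_command([
  {"grip":0,"linear":[0,0,4],"rot":[0,0,0]},
  {"grip":0,"linear":[0,0,8],"rot":[0,0,0]},
  {"grip":0,"linear":[0,0,12],"rot":[0,0,0]},
  {"grip":0,"linear":[0,0,16],"rot":[0,0,0]},
  {"grip":0,"linear":[0,0,20],"rot":[0,0,0]},
  {"grip":0,"linear":[0,0,20],"rot":[0,0,0]},
])

```text
clock: 4.85
position: [439.1, 162.0, 101.5]
ee_rot: [0.0, 1.0, -0.0, -0.0]
contact_force: [-3.1, 0.5, 5.1]
gripper_width: 0.2
grasp_force: 2.5
```

Contact at about 5 N, as expected, so I'll keep pressing.

arm_command([
  {"grip":0,"linear":[0,0,5],"rot":[0,0,0]},
  {"grip":0,"linear":[0,0,10],"rot":[0,0,0]},
  {"grip":0,"linear":[0,0,15],"rot":[0,0,0]},
  {"grip":0,"linear":[0,0,20],"rot":[0,0,0]},
  {"grip":0,"linear":[0,0,25],"rot":[0,0,0]},
  {"grip":0,"linear":[0,0,30],"rot":[0,0,0]},
  {"grip":0,"linear":[0,0,35],"rot":[0,0,0]},
  {"grip":0,"linear":[0,0,38],"rot":[0,0,0]},
  {"grip":0,"linear":[0,0,41],"rot":[0,0,0]},
  {"grip":0,"linear":[0,0,41],"rot":[0,0,0]},
])

```text
clock: 6.1
position: [439.2, 161.9, 60.4]
ee_rot: [-0.0, 1.0, -0.0, -0.0]
contact_force: [-3.3, 0.6, 5.1]
gripper_width: 0.0
grasp_force: 2.5
```

arm_command([
  {"grip":0,"linear":[0,0,1],"rot":[0,0,0]},
  {"grip":0,"linear":[0,0,2],"rot":[0,0,0]},
  {"grip":0,"linear":[0,0,3],"rot":[0,0,0]},
  {"grip":0,"linear":[0,0,3],"rot":[0,0,0]},
])

```text
clock: 6.6
position: [439.4, 161.9, 57.6]
ee_rot: [0.0, 1.0, -0.0, -0.0]
contact_force: [-2.1, 0.3, 4.3]
gripper_width: -0.1
grasp_force: 2.6
```

arm_command([
  {"grip":0,"linear":[0,0,1],"rot":[0,0,0]},
  {"grip":0,"linear":[0,0,2],"rot":[0,0,0]},
  {"grip":0,"linear":[0,0,3],"rot":[0,0,0]},
  {"grip":0,"linear":[0,0,3],"rot":[0,0,0]},
])

```text
clock: 7.1
position: [439.6, 162.0, 56.1]
ee_rot: [-0.0, 1.0, -0.0, 0.0]
contact_force: [-7.0, -0.1, 18.6]
gripper_width: -0.1
grasp_force: 9.3
```

```bash
python3 - <<'E'
from h import *
s=arm.read_state();print(s['clock'],s['position'],s['contact_force'])
a=imaging.get_image('top');b=imaging.get_image('scene')
f=np.hstack([cv2.resize(a['frame'][140:270,180:330],None,fx=2.6,fy=2.6),cv2.resize(b['frame'][130:260,200:350],None,fx=2.6,fy=2.6)])
cv2.imwrite('pics/o1.png',f[...,::-1])
E
```

```text
7.1 [439.64000789 161.95589203  56.11710124] [-6.95509899 -0.06527302 18.58257952]
```

View pics/o1.png

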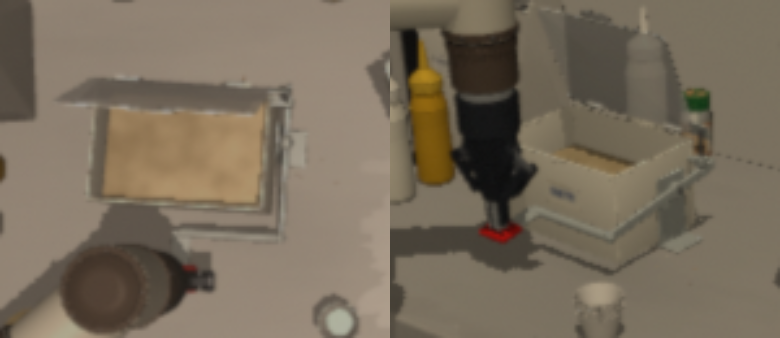

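Both crops show the lid standing fully open with the contents visible. The fingertips are on the paddle at the stop, at z = 56 mm and 18.6 N. I'll hold for 3.75 s.

arm_command([
  {"grip":0,"linear":[0,0,0.5],"rot":[0,0,0]},
  {"grip":0,"linear":[0,0,0.5],"rot":[0,0,0]},
  {"grip":0,"linear":[0,0,0.5],"rot":[0,0,0]},
  {"grip":0,"linear":[0,0,0.5],"rot":[0,0,0]},
  {"grip":0,"linear":[0,0,0.5],"rot":[0,0,0]},
  {"grip":0,"linear":[0,0,0.5],"rot":[0,0,0]},
  {"grip":0,"linear":[0,0,0.5],"rot":[0,0,0]},
  {"grip":0,"linear":[0,0,0.5],"rot":[0,0,0]},
  {"grip":0,"linear":[0,0,0.5],"rot":[0,0,0]},
  {"grip":0,"linear":[0,0,0.5],"rot":[0,0,0]},
])

```text
clock: 8.45
position: [439.7, 162.0, 55.9]
ee_rot: [-0.0, 1.0, -0.0, 0.0]
contact_force: [-7.7, -0.8, 19.7]
gripper_width: -0.1
grasp_force: 10.5
```

arm_command([
  {"grip":0,"linear":[0,0,0],"rot":[0,0,0]},
  {"grip":0,"linear":[0,0,0],"rot":[0,0,0]},
  {"grip":0,"linear":[0,0,0],"rot":[0,0,0]},
  {"grip":0,"linear":[0,0,0],"rot":[0,0,0]},
  {"grip":0,"linear":[0,0,0],"rot":[0,0,0]},
  {"grip":0,"linear":[0,0,0],"rot":[0,0,0]},
  {"grip":0,"linear":[0,0,0],"rot":[0,0,0]},
  {"grip":0,"linear":[0,0,0],"rot":[0,0,0]},
  {"grip":0,"linear":[0,0,0],"rot":[0,0,0]},
  {"grip":0,"linear":[0,0,0],"rot":[0,0,0]},
])

```text
clock: 9.7
position: [439.7, 162.0, 55.9]
ee_rot: [-0.0, 1.0, -0.0, 0.0]
contact_force: [-7.8, -0.8, 20.5]
gripper_width: 0.3
grasp_force: 10.5
```

arm_command([
  {"grip":0,"linear":[0,0,0],"rot":[0,0,0]},
  {"grip":0,"linear":[0,0,0],"rot":[0,0,0]},
  {"grip":0,"linear":[0,0,0],"rot":[0,0,0]},
  {"grip":0,"linear":[0,0,0],"rot":[0,0,0]},
  {"grip":0,"linear":[0,0,0],"rot":[0,0,0]},
  {"grip":0,"linear":[0,0,0],"rot":[0,0,0]},
  {"grip":0,"linear":[0,0,0],"rot":[0,0,0]},
  {"grip":0,"linear":[0,0,0],"rot":[0,0,0]},
  {"grip":0,"linear":[0,0,0],"rot":[0,0,0]},
  {"grip":0,"linear":[0,0,0],"rot":[0,0,0]},
])

```text
clock: 10.95
position: [439.7, 162.0, 55.9]
ee_rot: [-0.0, 1.0, -0.0, 0.0]
contact_force: [-7.9, -1.0, 20.0]
gripper_width: 0.3
grasp_force: 10.5
```

Held for 3.8 s at the stop. Next I'll ease the lever up at about 24 mm/s, then slower near the top.

arm_command([
  {"grip":0,"linear":[0,0,-2],"rot":[0,0,0]},
  {"grip":0,"linear":[0,0,-5],"rot":[0,0,0]},
  {"grip":0,"linear":[0,0,-8],"rot":[0,0,0]},
  {"grip":0,"linear":[0,0,-11],"rot":[0,0,0]},
  {"grip":0,"linear":[0,0,-14],"rot":[0,0,0]},
  {"grip":0,"linear":[0,0,-17],"rot":[0,0,0]},
  {"grip":0,"linear":[0,0,-20],"rot":[0,0,0]},
  {"grip":0,"linear":[0,0,-23],"rot":[0,0,0]},
  {"grip":0,"linear":[0,0,-26],"rot":[0,0,0]},
  {"grip":0,"linear":[0,0,-29],"rot":[0,0,0]},
])

```text
clock: 12.2
position: [439.7, 161.8, 83.1]
ee_rot: [0.0, 1.0, -0.0, 0.0]
contact_force: [-4.8, 0.1, 5.6]
gripper_width: -0.1
grasp_force: 2.6
```

arm_command([
  {"grip":0,"linear":[0,0,-3],"rot":[0,0,0]},
  {"grip":0,"linear":[0,0,-6],"rot":[0,0,0]},
  {"grip":0,"linear":[0,0,-9],"rot":[0,0,0]},
  {"grip":0,"linear":[0,0,-12],"rot":[0,0,0]},
  {"grip":0,"linear":[0,0,-15],"rot":[0,0,0]},
  {"grip":0,"linear":[0,0,-17],"rot":[0,0,0]},
  {"grip":0,"linear":[0,0,-19],"rot":[0,0,0]},
  {"grip":0,"linear":[0,0,-21],"rot":[0,0,0]},
  {"grip":0,"linear":[0,0,-23],"rot":[0,0,0]},
  {"grip":0,"linear":[0,0,-25],"rot":[0,0,0]},
])

```text
clock: 13.45
position: [440.4, 162.8, 108.2]
ee_rot: [-0.0, 1.0, 0.001, 0.001]
contact_force: [3.5, -0.1, 4.3]
gripper_width: -0.1
grasp_force: 2.2
```

arm_command([
  {"grip":0,"linear":[0,0,-1],"rot":[0,0,0]},
  {"grip":0,"linear":[0,0,-2],"rot":[0,0,0]},
  {"grip":0,"linear":[0,0,-3],"rot":[0,0,0]},
  {"grip":0,"linear":[0,0,-4],"rot":[0,0,0]},
  {"grip":0,"linear":[0,0,-5],"rot":[0,0,0]},
  {"grip":0,"linear":[0,0,-6],"rot":[0,0,0]},
  {"grip":0,"linear":[0,0,-7],"rot":[0,0,0]},
  {"grip":0,"linear":[0,0,-8],"rot":[0,0,0]},
  {"grip":0,"linear":[0,0,-9],"rot":[0,0,0]},
  {"grip":0,"linear":[0,0,-10],"rot":[0,0,0]},
])

```text
clock: 14.7
position: [439.1, 161.6, 117.5]
ee_rot: [0.0, 1.0, -0.0, -0.001]
contact_force: [-0.2, -0.1, 1.0]
gripper_width: -0.0
grasp_force: 0.0
```

arm_command([
  {"grip":0,"linear":[0,0,-5],"rot":[0,0,0]},
  {"grip":0,"linear":[0,0,-20],"rot":[0,0,0]},
  {"grip":0,"linear":[0,0,-50],"rot":[0,0,0]},
  {"grip":0,"linear":[0,0,-90],"rot":[0,0,0]},
  {"grip":0,"linear":[15,-20,-130],"rot":[0,0,0]},
  {"grip":0,"linear":[25,-50,-150],"rot":[0,0,0]},
  {"grip":0,"linear":[25,-80,-150],"rot":[0,0,0]},
  {"grip":0,"linear":[25,-80,-150],"rot":[0,0,0]},
  {"grip":0,"linear":[25,-80,-150],"rot":[0,0,0]},
])

```text
clock: 15.82
position: [414.6, 82.1, 267.9]
ee_rot: [0.0, 1.0, 0.0, 0.0]
contact_force: [0.3, -0.5, 0.2]
gripper_width: 0.2
grasp_force: 0.0
```

```bash
python3 - <<'E'
from h import *
s=arm.read_state();print(s['clock'],s['position'],s['contact_force'])
a=imaging.get_image('top');b=imaging.get_image('scene')
f=np.hstack([cv2.resize(a['frame'][140:290,180:330],None,fx=2.6,fy=2.6),cv2.resize(b['frame'][130:280,200:350],None,fx=2.6,fy=2.6)])
cv2.imwrite('pics/o2.png',f[...,::-1])
E
```

```text
15.825 [414.63268851  82.12180056 267.88472143] [ 0.33050405 -0.45523575  0.22984496]
```

View pics/o2.png

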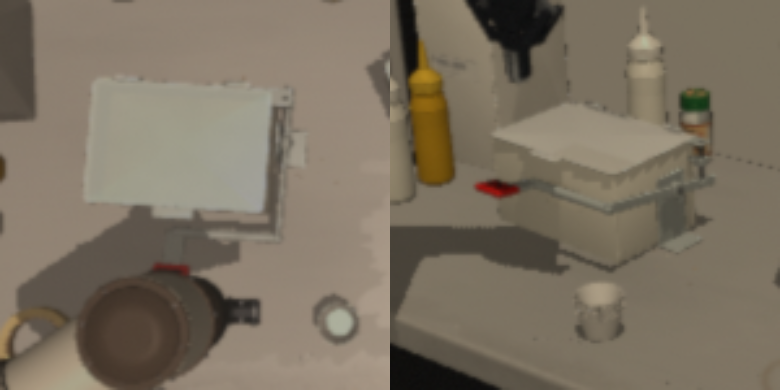

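The crops show the lid shut, the red paddle up again at about (497,188) in the right crop, the gripper clear, and the cups undisturbed.

```bash
python3 -c "
from bench import job
print(job.job_done())"
```

```text
the job is handed in; nothing more can be done
None
```

I pressed the red lever to its stop and held the lid fully open for about 3.8 s, then eased it shut at about 24 mm/s, moved the arm clear, and handed the job in at about 16 s; no verdict came back.

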